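# Run down the stall's roller shutter

### The job

Closing time at the antiques stall: run the roller shutter down with its desk switch, the one with the wide flat paddle. Push the paddle well over to the side marked with the arrowhead, hold it there for about a second and let it spring back upright; do not work it the other way, and leave the lamp switch with the ball-topped stick and the brass jug alone.

Things in the scene. Friction and masses are not known exactly. Their poses are not given: they have to be found in the camera images.
- shutter_box: the shutter's desk switch, fixed at any yaw: grey box 130 (x) by 90 (y) by 45 mm high. Origin: centre of its underside, z up. On its dark top plate a white arrowhead 46 mm from the centre points to the +x end; a plain white bar crosses the -x end. In the middle stands a cream paddle, 40 mm wide (y), 10 mm thick (x), its top 110 mm above the counter; 80 mm around it are clear above the plate.
- shutter_paddle (a joint): lean of the wide paddle (rad): 0 upright, positive towards the arrowhead (box +x). Its pivot line runs along the box's y, 40 mm above the counter under the paddle's centre; stops at -0.65 and 0.65; it switches at 0.25 either way. A 0.4 N m/rad spring brings it upright at once: at 40 mm above the pivot, about 4 N and 19 mm of travel lean it 0.45.
- lamp_stick (a joint): lean of the lamp switch's stick (rad): 0 upright, same pivot height and spring. Steel, 10 mm thick, ending in a 20 mm cream ball whose top is 95 mm above the counter. It stands on a box of the same size, plate and marks as the shutter's, also at any yaw, their centres 300 mm or more apart. Not to be worked.
- jug: a loose brass jug, 130 mm tall and 84 mm wide, its side handle out to 64 mm from its axis; origin: centre of its underside. It stands between and beyond the switches, 150 mm or more from the paddle.
Mind the look-alikes: they are no part of the job. What is shaped like the shutter_box but blue or pink is not meant. What is shaped like the part that bears lamp_stick but turquoise is not meant.

How it is judged (in metres and radians):
On the way:
1. the wide paddle is held over towards the arrowhead, past its switching point of 0.25 rad, for 0.8 s (value of joint shutter_paddle above 0.25 rad), for 0.8 s.
At the end, for the whole second after the job is handed in: the wide paddle has sprung back upright (within 0.08 rad), the lamp stick is upright (within 0.08 rad), and the jug stands upright within 30 mm of where it was (value of joint shutter_paddle between -0.08 and 0.08 rad and value of joint lamp_stick between -0.08 and 0.08 rad and distance of jug from where it was at the start of the episode below 0.03 m and angle between jug's own z axis and vertical below 0.2 rad); the robot touches nothing.
It fails at once if the paddle is pushed the wrong way, past 0.25 rad away from the arrowhead (value of joint shutter_paddle below -0.25 rad).
It fails at once if the lamp stick is worked: more than 0.25 rad to either side (value of joint lamp_stick below -0.25 rad or value of joint lamp_stick above 0.25 rad).
It fails at once if the jug is shifted more than 30 mm or tipped more than 0.3 rad (distance of jug from where it was at the start of the episode above 0.03 m or angle between jug's own z axis and vertical above 0.3 rad).
It also fails if it takes over 29 s, if anything falls off the work surface, if the arm or the gripper's body presses on something with over 40 N, if the wrist force passes 120 N, or if a joint passes its speed limit or range.

### The arm

A 6-joint arm with a two-finger parallel gripper is mounted at the origin on the work surface. World frame = base frame: x ahead of the robot, y to its left, z up, the work surface at z = 0. Lengths are in m, angles in degrees, forces in N, time in s.
With the tool pointing down it reaches from about 0.325 to 0.775 m from the base axis. Payload 5.5 kg.
Tool frame: the origin (TCP) lies at the centre of the arm's flange, where the gripper is bolted on; the fingertips stand 182 mm ahead of it and the grasp point (between the pads) lies 163 mm ahead of it; z points along the fingers, y is the direction in which the jaws open and shut (so a half turn about z gives the same grasp; the last joint's range is limited). The gripper opens to 88 mm and grips with 3 to 60 N. Pads are 20 mm wide; open, the fingers measure 115 mm over their backs; the gripper's body (75 mm by 178 mm) begins 61 mm behind the grasp point.
Start: joints at [-79.166, 5.22, 70.514, -0, 104.267, -3.249], TCP at [0.146, -0.582, 0.405] pointing down, gripper open.
Joint ranges: [-164.24, 164.24], [-49.07, 125.15], [9.68, 141.18], [-86.29, 266.29], [3.28, 154.24], [-151.56, 151.56]. Speed limits (degrees/s): [147.25, 147.25, 172.46, 180, 180, 180].

### API

Orientations are given as [roll, pitch, yaw] about the fixed x, y, z axes, in that order (R = Rz(yaw) Ry(pitch) Rx(roll)).
In Python, from station import r gives the robot as it stands. The module is installed in compiled form; this text tells all that it offers. Calls block until the motion is done:
- r.reach(position, orientation): joint-space move of the TCP to a pose.
- r.servo_line(position, rotation=None, speed=0.15): straight line of the TCP; rotation=None keeps the orientation; speed is the mean speed in m/s.
- r.move_joints(angles): joint-space move.
- r.let_go() and r.grab(squeeze=None): open the fingers fully, or close them until they stop; squeeze is the grip in N (None keeps the last).
- r.wait(seconds).
- r.inverse_kinematics(position, orientation): joint angles nearest the present ones, or None.
- r.sense(): the state.
- r.snapshot(name): name is "side" or "top"; returns a dict with "frame" (384x512x3 uint8, red, green, blue), "fx", "fy", "cx", "cy" (pixels), "R" (3x3) and "t" (3): a world point X has camera coordinates R X + t. Camera axes: x right, y down, z forward; pixel columns grow to the right and rows downward; lengths in m; the calibration is good to about 2 mm. A picture is of the moment at which its call begins. There is no depth.
A pose or a line that the arm cannot do raises r.IKError and nothing moves.
- r.hand_in(): hands the job in, once; it reports no verdict.
The state is a dict: "clock": time; "joints": joint angles; "joint_vel": joint speeds; "joint_torque": joint torques, N m; "tcp_pos": TCP position; "orientation": TCP orientation; "contact_force": force on the tool from outside, world axes, zero at the start; "torque": the same for the moment, N m; "opening": finger opening in m.
Only numpy, scipy, OpenCV 4.12 (cv2) and the standard library are available. Lean on these libraries where they do the work, as an engineer would, in place of code of your own. Each camera call takes 0.05 s, during which the arm holds its last target.

## Working session

There is one attempt and no reset: what is moved stays moved. The work goes in short steps, each a Python script; the robot and the scene stay as the last script left them, time stands still between calls to the robot, and variables do not carry over. Pictures are saved under pics/ and viewed, and the job is handed in when it is done.

```bash
mkdir -p pics; python3 - <<'E'
from station import r
import cv2,pickle
d={}
for n in("side","top"):
    s=r.snapshot(n); d[n]=s
    cv2.imwrite(f"pics/{n}0.png",cv2.resize(s["frame"][:,:,::-1],(768,576),interpolation=cv2.INTER_CUBIC))
    print(n,s["fx"],s["fy"],s["cx"],s["cy"],s["R"],s["t"])
pickle.dump(d,open("s0.pkl","wb"))
print(r.sense())
E
```

```text
side 452.91232381213996 452.91232381213996 261.3889345279194 189.74157715447876 [[-0.99579651 -0.09145297  0.00506705]
 [-0.0721888   0.74958107 -0.65796428]
 [ 0.05637462 -0.65556431 -0.75303209]] [0.6419073  0.10501584 0.9827136 ]
top 353.68975245933314 353.68975245933314 259.17633811250687 185.85776673287862 [[-0.00483854 -0.99967297  0.02511039]
 [-0.99825653  0.00335146 -0.05892937]
 [ 0.05882594 -0.02535175 -0.99794629]] [-0.00900398  0.62723403  0.85953742]
{'clock': 0.1, 'joints': array([-7.91670480e+01,  5.26069047e+00,  7.05730969e+01, -1.57425889e-03,
        1.04267430e+02, -3.24875001e+00]), 'joint_vel': array([ 0.00392067, -0.0446976 , -0.19886734, -0.05304608,  0.0103798 ,
       -0.07129287]), 'joint_torque': array([ 2.10186961e-03, -4.47858524e+01, -4.07569420e+01,  7.00785918e-02,
        2.84921669e-02, -1.23161262e-04]), 'tcp_pos': array([ 0.14598791, -0.58203225,  0.40361842]), 'orientation': array([-1.79898859e+02, -4.21215341e-03,  1.40813117e+01]), 'contact_force': array([ 0.08259397, -0.06198201, -0.33355554]), 'torque': array([ 0.00437721,  0.02196835, -0.03097906]), 'opening': 0.08805796445103993}
```

View pics/side0.png

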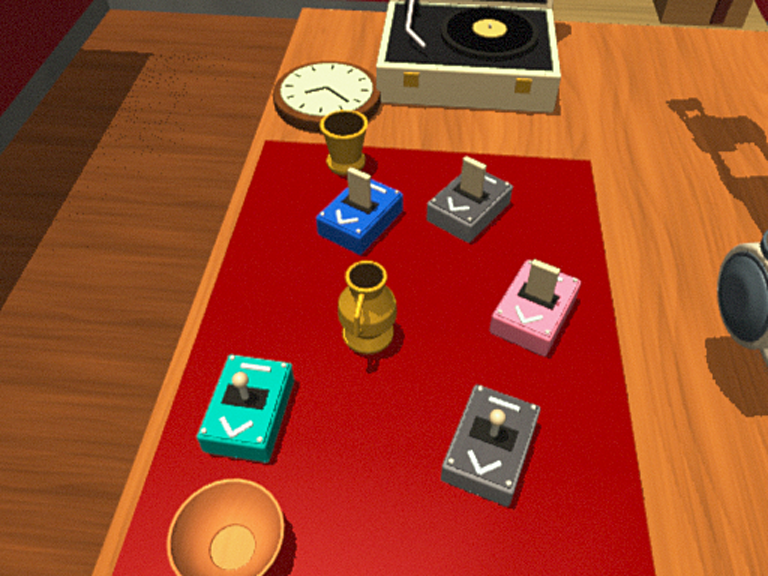

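View pics/top0.png

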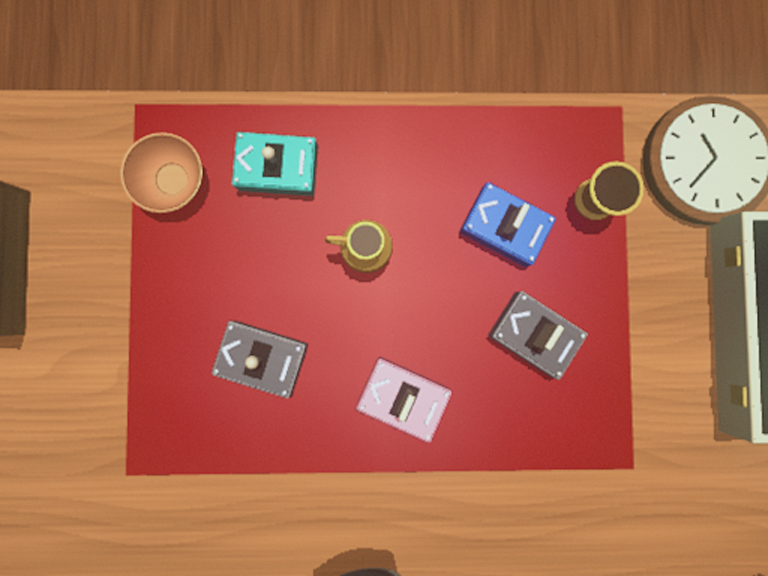

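Candidates (top view, px): grey paddle box (540,335); blue (507,224) and pink (404,400) paddle look-alikes; grey ball-stick box (260,360, the lamp); turquoise (274,160). I choose the grey paddle box at (540,335) and will crop it to check.

```bash
python3 - <<'E'
import cv2,pickle,numpy as np
d=pickle.load(open("s0.pkl","rb"))
a=d["top"]["frame"][185:260,320:400,::-1];b=d["side"]["frame"][95:170,275:355,::-1]
cv2.imwrite("pics/crop.png",np.hstack([cv2.resize(x,(400,375),interpolation=cv2.INTER_CUBIC) for x in(a,b)]))
E
```

```text
(no output)
```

View pics/crop.png

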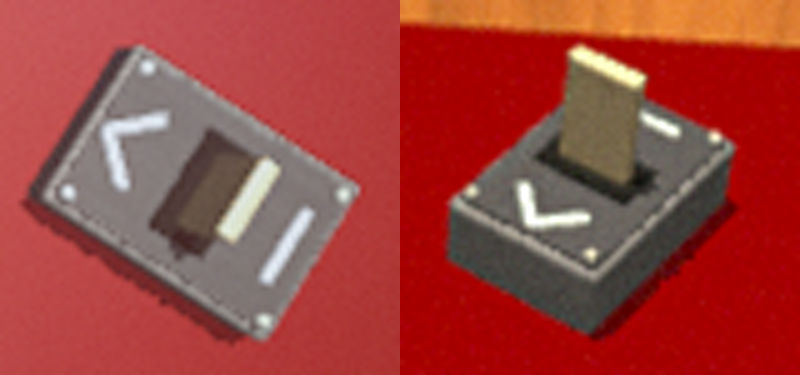

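The crop shows a grey box with a wide cream paddle. The arrowhead is at crop-left (130,145) with its apex pointing outward, and the plain bar is at (287,245). The choice is right. Now I compute the pose.

```bash
cat >h.py <<'E'
import numpy as np,pickle
d=pickle.load(open("s0.pkl","rb"))
def bp(cam,u,v,z):
    s=d[cam];R=np.array(s["R"]);t=np.array(s["t"])
    ray=R.T@np.array([(u-s["cx"])/s["fx"],(v-s["cy"])/s["fy"],1]);C=-R.T@t
    return C+ray*(z-C[2])/ray[2]
E
python3 - <<'E'
from h import *
np.set_printoptions(precision=4,suppress=True)
T=lambda u,v,z:bp("top",320+(u-2)/5,185+(v-2)/5,z)
S=lambda u,v,z:bp("side",275+(u-402)/5,95+(v-2)/5,z)
c=[T(*p,.045) for p in[(137,47),(358,188),(265,338),(45,197)]]
print("corners",c,"centre",np.mean(c,0),[np.linalg.norm(c[i]-c[i-1]) for i in range(4)])
x=(c[0]+c[3]-c[1]-c[2]);print("yaw",np.degrees(np.arctan2(x[1],x[0])))
y=(c[0]+c[1]-c[2]-c[3]);print("y dir",np.degrees(np.arctan2(y[1],y[0])))
print("paddle top T",T(248,200,.11),"arrow apex T",T(104,130,.045),"bar",T(287,245,.045))
cs=[S(*p,.045) for p in[(448,203),(598,275),(735,148)]]
print("side corners",cs,"centre",(cs[0]+cs[2])/2)
print("paddle top S",S(609,62,.11))
import math
s=lambda u,v,z,n:print(n,bp("top",u*2/3,v*2/3,z))
s(252,362,.085,"lamp ball");s(366,240,.13,"jug top");s(404,400,.11,"pink paddle");s(514,218,.11,"blue");s(615,188,.1,"vase")
E
```

```text
corners [array([ 0.6052, -0.2234,  0.045 ]), array([ 0.5366, -0.3296,  0.045 ]), array([ 0.4652, -0.2825,  0.045 ]), array([ 0.5332, -0.1775,  0.045 ])] centre [ 0.535  -0.2532  0.045 ] [np.float64(0.08540117179867766), np.float64(0.12638525695870673), np.float64(0.08552943846958588), np.float64(0.12517970487968735)]
yaw 57.10937778092929
y dir -32.954754270319484
paddle top T [ 0.5346 -0.2539  0.11  ] arrow apex T [ 0.5652 -0.2066  0.045 ] bar [ 0.5095 -0.2943  0.045 ]
side corners [array([ 0.6082, -0.2235,  0.045 ]), array([ 0.5329, -0.1789,  0.045 ]), array([ 0.4645, -0.2795,  0.045 ])] centre [ 0.5364 -0.2515  0.045 ]
paddle top S [ 0.5348 -0.2603  0.11  ]
lamp ball [0.4984 0.1968 0.085 ]
jug top [0.6771 0.024  0.13  ]
pink paddle [ 0.444  -0.0307  0.11  ]
blue [ 0.7126 -0.1978  0.11  ]
vase [ 0.7607 -0.3572  0.1   ]
```

Box sizes check (125 x 85 mm between bevelled edges) and the two cameras agree to about 2 mm. Centre is (0.535,-0.254) and the arrow yaw 57.1°. Next I go behind the paddle on the bar side with the fingers closed.

```bash
cat >>h.py <<'E'
C=np.array([.535,-.254]);YAW=57.1;D=np.array([np.cos(np.radians(YAW)),np.sin(np.radians(YAW))])
def P(s,ztip): return [*(C+s*D),ztip+.182]
E
python3 - <<'E'
from h import *
from station import r
import cv2
np.set_printoptions(precision=4,suppress=True)
o=[180,0,YAW]
print(r.inverse_kinematics(P(-.045,.2),o))
r.grab(10)
r.reach(P(-.045,.2),o)
r.servo_line(P(-.045,.08))
s=r.sense();print(s["clock"],s["tcp_pos"],s["orientation"],s["contact_force"],s["opening"])
ims=[]
for n,(u,v) in(("top",(300,165)),("side",(255,75))):
    f=r.snapshot(n)["frame"][v:v+110,u:u+110,::-1];ims.append(cv2.resize(f,(400,400),interpolation=cv2.INTER_CUBIC))
cv2.imwrite("pics/pre.png",np.hstack(ims))
E
```

```text
[-33.0625   3.1666  74.9572  -0.     101.8763  -0.1625]
4.1 [ 0.5107 -0.2921  0.2633] [179.8874  -0.0008  57.0848] [ 0.3013  1.0306 -0.4492] 0.00042305326996688457
```

View pics/pre.png

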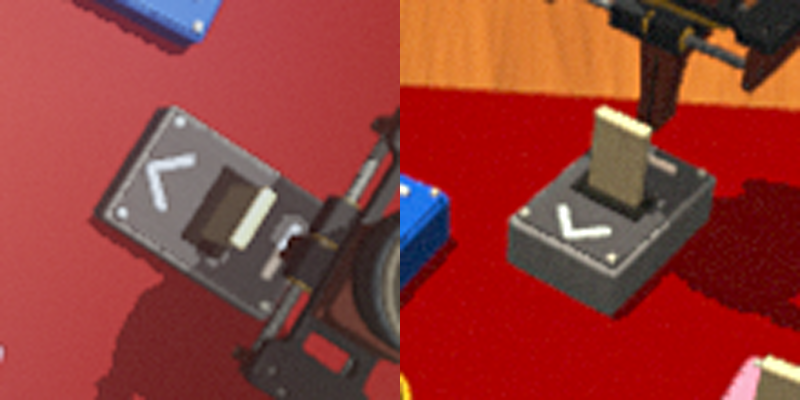

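The closed fingers (side crop 650,110) stand behind the paddle (620,150) on the bar side, and the paddle is upright and untouched. Now I push, check the lean by force and picture, and hold.

```bash
python3 - <<'E'
from h import *
from station import r
import cv2
for s in(-.02,-.012,-.004,.004):
    r.servo_line(P(s,.08),speed=.05)
    q=r.sense();f=q["contact_force"];print(s,round(q["clock"],2),"along",round(f[:2]@D,2),"across",round(f[0]*D[1]-f[1]*D[0],2),"s_act",((q["tcp_pos"][:2]-C)@D).round(4))
ims=[]
for n,(u,v) in(("top",(300,165)),("side",(255,75))):
    f=r.snapshot(n)["frame"][v:v+110,u:u+110,::-1];ims.append(cv2.resize(f,(400,400),interpolation=cv2.INTER_CUBIC))
cv2.imwrite("pics/push.png",np.hstack(ims))
E
```

```text
-0.02 4.85 along -0.05 across 0.25 s_act -0.0198
-0.012 5.16 along -0.82 across -0.41 s_act -0.0119
-0.004 5.47 along -3.09 across 0.39 s_act -0.004
0.004 5.78 along -4.4 across 0.61 s_act 0.0038
```

View pics/push.png

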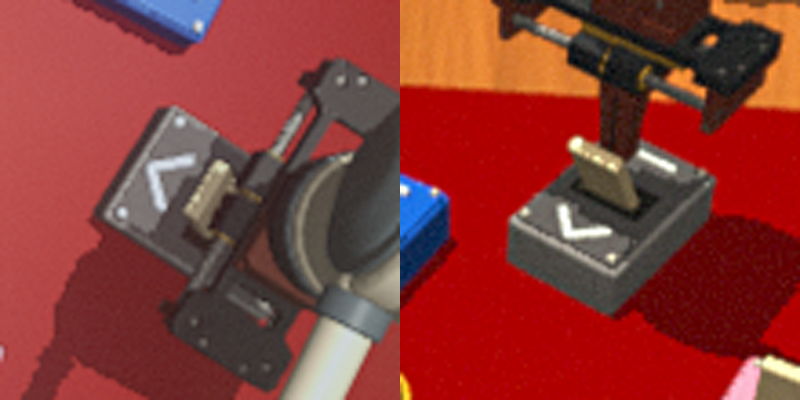

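The paddle (side crop 605,170) leans clearly toward the arrowhead (570,225), and 4.4 N matches a lean of about 0.45 rad. Next I hold, retreat slowly and lift.

```bash
python3 - <<'E'
from h import *
from station import r
import cv2
r.wait(1.1)
f=r.sense()["contact_force"];print("hold along",f[:2]@D)
r.servo_line(P(-.045,.08),speed=.08)
r.servo_line(P(-.045,.22))
r.reach([.3,-.5,.42],[180,0,YAW-25])
r.wait(.3)
q=r.sense();print(q["clock"],q["contact_force"],q["tcp_pos"])
ims=[]
for n in("top","side"):
    f=r.snapshot(n)["frame"][:,:,::-1];ims.append(cv2.resize(f,(400,300),interpolation=cv2.INTER_AREA))
    u,v=(300,165) if n=="top" else (255,75)
    ims.append(cv2.resize(f[v:v+110,u:u+147],(400,300),interpolation=cv2.INTER_CUBIC))
cv2.imwrite("pics/end.png",np.vstack([np.hstack(ims[:2]),np.hstack(ims[2:])]))
E
```

```text
hold along -4.63518611534597
10.2583 [-0.50867964 -0.05960671  0.31217145] [ 0.30081755 -0.49950315  0.42000295]
```

View pics/end.png

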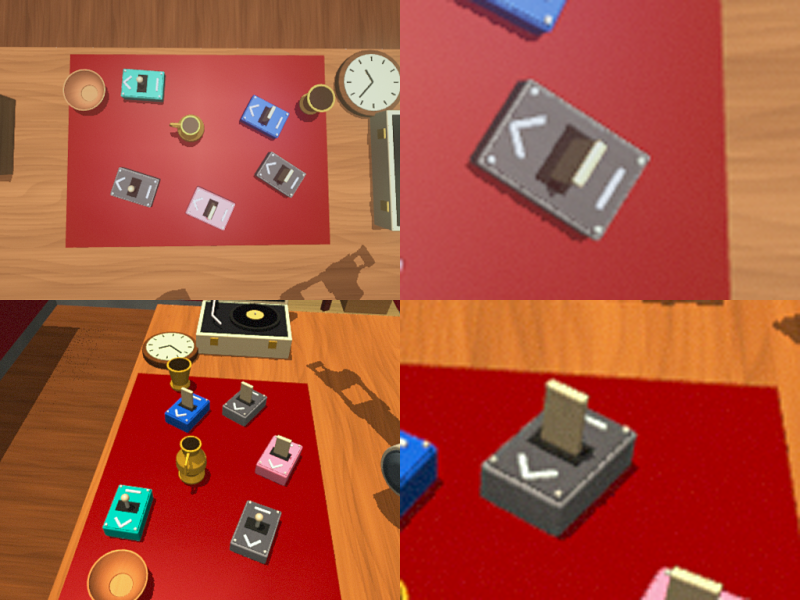

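The paddle (side crop 565,420) is upright again. The lamp stick and the jug (190,127 in the top view) stand as before, and the arm is clear.

```bash
python3 -c "
from station import r
r.hand_in()"
```

```text
the job is handed in; nothing more can be done
```

I pushed the grey box's wide paddle towards the arrowhead with closed fingers, held it for just over 1.1 s and let it spring back. Then I cleared the arm and handed the job in at about 10.4 s of the 29 s allowed.

- **Hold:** the push force was 4.4–4.6 N, which fits a lean of about 0.45 rad, well past the 0.25 rad switching point. The picture showed the paddle leaning towards the arrowhead.
- **Final pictures:** the paddle and lamp stick are upright, the jug is where it was, and the robot touches nothing (residual force about 0.5 N, which is sensor noise).
- **Disagreements:** one did show up. The side camera put the paddle top about 6 mm from the top camera's point, while the two agreed on the box centre to about 2 mm. I went by the box centre, and the push force bore that out. No check failed.

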